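# Lock the fence stop: snug plus thirty degrees

## Task

Two stops ride on the aluminium fence of the jig; lock the one that has the foot with the wooden strip butting against it. Turn its bar-shaped knob clockwise until the resistance rises sharply, then add a further 30 degrees (one hour on a clock face) and let go. Leave the other stop's knob as it is and do not shift the wooden strip.

Things in the scene. Friction and masses are not known exactly. Their poses are not given: they have to be found in the camera images.
- lock_grip (a point): Centre of the knob's grip bar: black, 52 long (its x), 14 wide (its y), 28 tall, z up the knob's axis, on an 18 mm stem, 16 mm above a 28 mm steel washer; flat saddle top (46 x 46) 34 mm below this point. It is the knob of the stop with a flat foot plate hanging down in front of the fence, the wooden strip at the foot's right-hand face. This stop may be left or right of the other.
- lock_knob (a joint): Run-down of that knob in rad: grows as it is turned clockwise seen from above; it runs freely (0.025 N m) up to 1.2, where it bites on the washer, the bar then standing square across the fence. Starts at 0.5 to 0.95, so 15 to 40 degrees short of the bite.
- lock_pinch (a joint): Extra turn after the bite, in rad: 0 until lock_knob reaches 1.2, then the washer is dragged round with the knob against 0.4 N m, steady (grip the bar firmly, about 45 N); no spring back on letting go. 30 degrees is 0.52; the travel ends at 1.3. The bar turns by lock_knob + lock_pinch in all.
- spare_bar_end (a point): One end of the grip bar of the other, identical knob, 26 mm from that knob's axis, half-way up its bar, x outward along the bar. It sits on the plain stop without a foot, about 160 mm along the fence from the first. Not to be turned.
- strip_centre (a point): Centre of the loose wooden strip, 38 (its x) x 90 (its y) x 22 mm tall, lying on the plywood base (18 mm thick, 130 x 340) along the front of the aluminium fence (30 wide, 40 tall on the base), its end at the foot of the stop to be locked. To stay where it is.

How it is judged (in metres and radians):
At the end, for the whole second after the job is handed in: The knob of the stop with the foot has been turned 30 degrees past the point where it bites (15 to 45 degrees pass) and has not been backed off by more than about 7 degrees; the other knob's bar end has moved less than 10 mm and the strip less than 15 mm (value of joint lock_pinch between 0.26 and 0.79 rad and value of joint lock_knob above 1.08 rad and distance of spare_bar_end from where it was at the start of the episode below 0.01 m and distance of strip_centre from where it was at the start of the episode below 0.015 m); the robot touches nothing.
It fails at once if the knob is over-tightened, 50 degrees or more past the bite (value of joint lock_pinch above 0.87 rad).
It fails at once if the other stop's knob is turned (its bar end moves 15 mm) (distance of spare_bar_end from where it was at the start of the episode above 0.015 m).
It fails at once if the wooden strip is shifted by 20 mm (distance of strip_centre from where it was at the start of the episode above 0.02 m).
It also fails if it takes over 32 s, if anything falls off the work surface, if the arm or the gripper's body presses on something with over 40 N, if the wrist force passes 120 N, or if a joint passes its speed limit or range.

## Robot

A 6-joint arm with a two-finger parallel gripper is mounted at the origin on the work surface; the furniture and walls round the work are solid. World frame = base frame: x ahead of the robot, y to its left, z up, the work surface at z = 0. Lengths are in mm, angles in rad, forces in N, time in s.
With the tool pointing down it reaches from about 275 to 1000 mm from the base axis. Payload 8.4 kg.
Tool frame: the origin (TCP) lies at the very end of the fingers, on their centre line; the grasp point (between the pads) lies 19 mm behind it; z points along the fingers, y is the direction in which the jaws open and shut (so a half turn about z gives the same grasp; the last joint's range is limited). The gripper opens to 85 mm and grips with 20 to 120 N. Pads are 22 mm wide; open, the fingers measure 114 mm over their backs; the gripper's body (76 mm by 85 mm) begins 54 mm behind the grasp point. The pads swing forward as they close: fully open they stand 13 mm farther back than shut.
Start: joints at [1.339, 0.353, 1.633, -0, 1.155, -0.002], TCP at [142.363, 608.573, 231.281] pointing down, gripper open.
Joint ranges: [-2.63, 2.63], [-0.92, 2.1], [0.06, 2.66], [-1.3, 4.44], [0, 2.69], [-3.02, 3.02]. Speed limits (rad/s): [2.22, 2.22, 2.79, 3.14, 3.14, 3.14].

## Interface

Orientations are given as [roll, pitch, yaw] about the fixed x, y, z axes, in that order (R = Rz(yaw) Ry(pitch) Rx(roll)).
In Python, from rig import r gives the robot as it stands.
- The arm moves only by the tool jog_arm, never from a script. Its argument "increments" is text: rows parted by semicolons, each of 7 numbers parted by spaces: the shift along the tool's x, y, z in cm, then the turn, a rotation vector about the tool's x, y, z in rad, then the opening, from -1 (shut) to 1 (fully open). A call has exactly 8 rows; each row shifts and turns the commanded pose from where the row before left it, along the tool's axes as they then stand; what a row does not reach is not made up. A row lasts 1/10 s, in which the tool goes at most 50 mm and 8.59 degrees, less where a joint would pass 70% of its speed; a pose out of reach is approached as far as the arm can. A call with a gripper value outside its range is refused whole. The fingers move at their own pace and stop on an object; "squeeze" is the grip in N (left out, the last holds). Time passes only in rows, so rows that do not move let the fingers close, or fill a call up. It gives the time, the measured TCP pose, the force and the opening at its end, in the units of the state.
- r.sense(): the state, without advancing time (a new reading comes with each control period).
- r.grab_frame(name): name is "side" or "top" or "wrist"; returns the picture (384x512x3 uint8, red, green, blue); there is no depth.
- r.camera_info(name): a dict with "K" (3x3 intrinsics, pixels), "rvec" (rotation vector, rad) and "tvec" (3), from world to camera coordinates, as OpenCV has them. Camera axes: x right, y down, z forward; pixel columns grow to the right and rows downward; lengths in mm; the calibration is good to about 2 mm. A picture is of the moment at which its call begins: read the wrist's pose just before it. camera_info takes no time and is no camera call; for the wrist camera it gives the pose at the moment of the call.
- r.sign_off(): hands the job in, once; it reports no verdict.
The state is a dict: "clock": time; "qpos": joint angles; "qvel": joint speeds; "joint_efforts": joint torques, N m; "eef_pos": TCP position; "tcp_rot": TCP orientation; "contact_force": force on the tool from outside, world axes, zero at the start; "wrist_torque": the same for the moment, N m; "opening": opening from 0.0 (shut) to 1.0 (fully open).
Only numpy, scipy, OpenCV 4.12 (cv2) and the standard library are available. Lean on these libraries where they do the work, as an engineer would, in place of code of your own. Each camera call takes 0.05 s, during which the arm holds its last target.

## Working session

There is one attempt and no reset: what is moved stays moved. The work goes in short steps, Python scripts to look and compute and a tool call to move; the robot and the scene stay as the last step left them, time stands still between calls to the robot, and variables do not carry over. Pictures are saved under pics/ and viewed, and the job is handed in when it is done.

Besides the shell and the picture viewer there is one more tool, called after ">>>" as name(argument=value, ...), one argument or row to a line, values as JSON. jog_arm: Moves the arm, as the interface text tells. Its arguments: {"type":"object","properties":{"increments":{"type":"string"},"squeeze":{"type":"number"}},"required":["increments"]}

```bash
mkdir -p pics; ls
python3 - <<'E'
from rig import r
import cv2
s=r.sense(); print(s)
for n in ["side","top","wrist"]:
    i=r.camera_info(n); print(n,i)
    cv2.imwrite(f"pics/{n}0.png",r.grab_frame(n)[:,:,::-1])
E
```

```text
pics
{'clock': 0.0, 'qpos': array([ 1.33859088e+00,  3.53657210e-01,  1.63415900e+00,  2.56367488e-06,
        1.15516474e+00, -2.39563978e-03]), 'qvel': array([-0.00137476,  0.0008775 , -0.00152254, -0.00132407, -0.00110224,
       -0.0005617 ]), 'joint_efforts': array([ 1.47751332e-03, -6.05264425e+01, -3.42070806e+01,  1.95151551e-04,
        9.24777036e-03,  1.23575671e-05]), 'eef_pos': array([142.25642621, 608.10275321, 230.54537046]), 'tcp_rot': array([-3.14020437e+00, -5.66979890e-06,  2.91178181e+00]), 'contact_force': array([-0.10438574, -0.52017039, -0.35516187]), 'wrist_torque': array([ 0.02392646, -0.03507351, -0.02486248]), 'opening': 0.9980606953607963}
side {'K': array([[480.29121591,   0.        , 253.30125593],
       [  0.        , 480.29121591, 199.26657438],
       [  0.        ,   0.        ,   1.        ]]), 'rvec': array([ 2.24794345, -0.18884938,  0.06661251]), 'tvec': array([-557.31590607,  185.82276088,  800.33112696])}
top {'K': array([[467.58234718,   0.        , 258.32393352],
       [  0.        , 467.58234718, 187.75312122],
       [  0.        ,   0.        ,   1.        ]]), 'rvec': array([ 2.10736931, -2.16183104,  0.23784258]), 'tvec': array([ 79.3493471 , 573.9647601 , 860.17051553])}
wrist {'K': array([[290.76108232,   0.        , 256.59506314],
       [  0.        , 290.76108232, 190.5786198 ],
       [  0.        ,   0.        ,   1.        ]]), 'rvec': array([-2.2463161 , -1.78159663, -0.29386653]), 'tvec': array([-624.1466265 ,  -40.78946915,  381.24557417])}
```

View pics/side0.png

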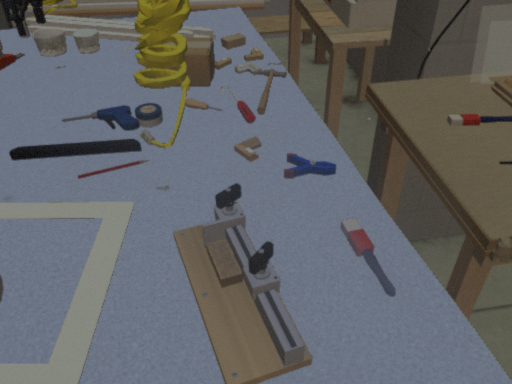

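View pics/top0.png

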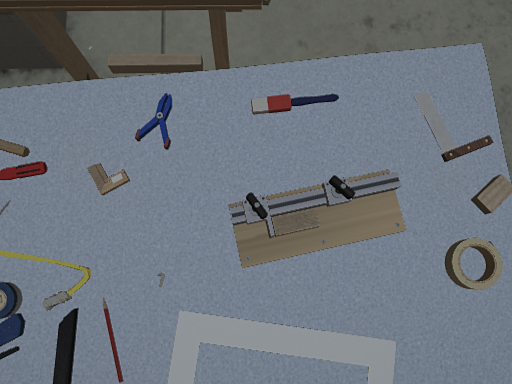

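View pics/wrist0.png

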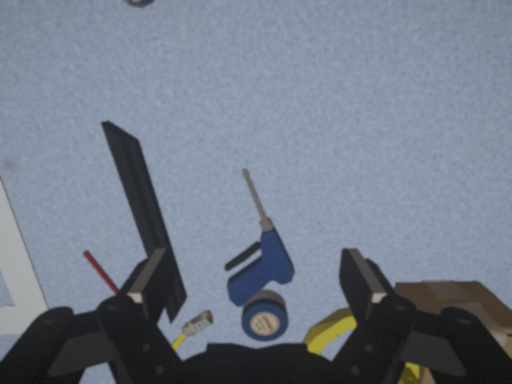

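Run:
```python
import cv2
a=cv2.imread("pics/top0.png")[165:275,220:420]
cv2.imwrite("pics/topc.png",cv2.resize(a,(800,440),interpolation=cv2.INTER_CUBIC))
a=cv2.imread("pics/side0.png")[175:295,165:325]
cv2.imwrite("pics/sidec.png",cv2.resize(a,(800,600),interpolation=cv2.INTER_CUBIC))
```

```text
(no output)
```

View pics/topc.png

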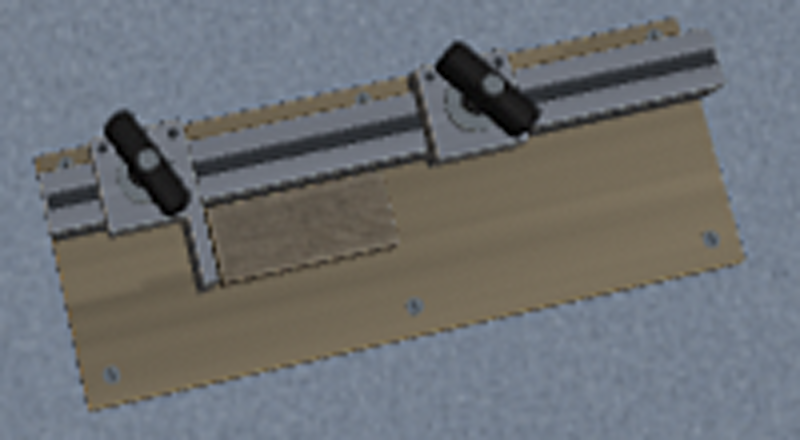

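View pics/sidec.png

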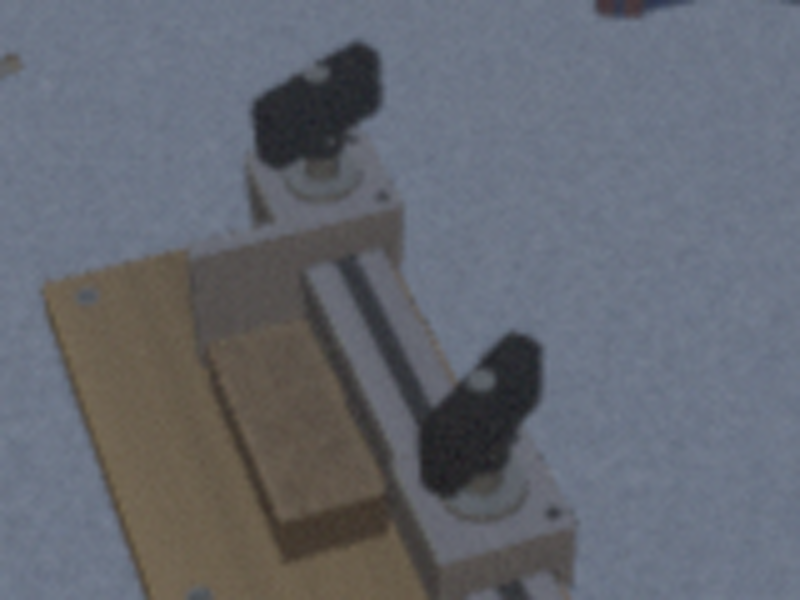

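```bash
cat > h.py <<'E'
import numpy as np,cv2
from rig import r
def P(n,i=None):
    i=i or r.camera_info(n); R=cv2.Rodrigues(i["rvec"])[0]; return i["K"],R,np.array(i["tvec"])
def onz(n,px,z,i=None):
    K,R,t=P(n,i); d=R.T@np.linalg.inv(K)@np.array([px[0],px[1],1.]); c=-R.T@t
    return c+d*(z-c[2])/d[2]
def tri(a,pa,b,pb):
    M=[]
    A=[]
    for n,p in((a,pa),(b,pb)):
        K,R,t=P(n); M.append(K@np.c_[R,t])
    X=cv2.triangulatePoints(M[0],M[1],np.array(pa,float).reshape(2,1),np.array(pb,float).reshape(2,1)); X=(X[:3]/X[3]).ravel()
    for m,p in zip(M,(pa,pb)):
        q=m@np.r_[X,1]; print("res",q[:2]/q[2]-p)
    return X
tc=lambda x,y:(220+x/4-.375,165+y/4-.375)
sc=lambda x,y:(165+x/5-.4,175+y/5-.4)
def proj(n,X,i=None):
    K,R,t=P(n,i); q=K@(R@np.array(X,float)+t); return q[:2]/q[2]
E
python3 - <<'E'
from h import *
d=tri("top",tc(148,161),"side",sc(316,73)); print("target disc",d)
e=tri("top",tc(493,85),"side",sc(482,379)); print("other disc",e,np.linalg.norm(d-e))
z=d[2]
a=onz("top",tc(118,112),z);b=onz("top",tc(176,205),z);print("bar",a,b,np.degrees(np.arctan2(*(b-a)[1::-1])),np.linalg.norm(a-b))
a=onz("top",tc(50,203),58);b=onz("top",tc(715,57),58);print("fence",np.degrees(np.arctan2(*(b-a)[1::-1])))
print(np.degrees(np.arctan2(*(e-d)[1::-1])))
E
```

```text
res [-0.0488331  -0.76109401]
res [-0.71379781  0.18815747]
target disc [532.0401883   71.10811304 127.09896258]
res [-0.03888762 -0.83694826]
res [-0.92009573  0.25762232]
other disc [563.18511834 -85.73400721 127.19552639] 159.9045549006968
bar [553.17112352  83.88218585 127.09896258] [510.62026673  59.17249806 127.09896258] -149.85585663938593 49.20512254423359
fence -78.90056871747109
-78.768593123753
```

Run:
```python
from h import *
print(proj("side",[142,608,231]))
for p in [(165,85),(190,80),(130,115),(205,40),(168,10)]: print(p,onz("side",p,0))
for z in (0,100,200,300,400): print(z,proj("side",[300,600,z]))
for f in np.linspace(0,1,8): print(proj("side",[142+390*f,608-537*f,231-60*f]))
```

```text
[34.52621371 35.52985545]
(165, 85) [420.80352328 772.97854414   0.        ]
(190, 80) [496.7698561  792.70353204   0.        ]
(130, 115) [323.67757185 607.0689464    0.        ]
(205, 40) [ 568.53665309 1109.3979878     0.        ]
(168, 10) [ 445.54780538 1470.70318666    0.        ]
0 [120.97211517 117.10084675]
100 [113.52488079  82.65339069]
200 [105.27146176  44.47689792]
300 [96.0734593   1.93119988]
400 [ 85.75887307 -45.77929744]
[34.52621371 35.52985545]
[54.75309738 49.63221547]
[76.80866136 65.0095474 ]
[100.95263881  81.84293943]
[127.49639496 100.34947815]
[156.81642795 120.79166134]
[189.37233969 143.48992746]
[225.73110418 168.83957575]
```

>>> jog_arm(
  increments="-2 -1.8 0 0 0 0 1;-3 -2.6 0.2 0 0 0 1;-3.2 -2.8 0.2 0 0 0 1;-3.2 -2.8 0.2 0 0 0 1;-3.2 -2.8 0.2 0 0 0 1;-3.2 -2.8 0.2 0 0 0 1;-3.2 -2.8 0.2 0 0 0 1;-3.2 -2.8 0.2 0 0 0 1",
)

```text
clock: 0.95
eef_pos: [330.3, 345.5, 217.2]
tcp_rot: [3.142, 0.0, 2.912]
contact_force: [0.6, 0.3, -0.7]
opening: 0.999
```

>>> jog_arm(
  increments="-3.2 -2.8 0.2 0 0 0 1;-3.2 -2.8 0.2 0 0 0 1;-3.2 -2.8 0.2 0 0 0 1;-3.2 -2.8 0.2 0 0 0 1;-3.2 -2.8 0.2 0 0 0 1;-3.2 -2.8 0.2 0 0 0 1;-3 -2.6 0.2 0 0 0 1;-2 -1.8 0 0 0 0 1",
)

```text
clock: 1.75
eef_pos: [518.1, 83.2, 202.9]
tcp_rot: [-3.141, -0.0, 2.911]
contact_force: [0.7, 0.6, -0.4]
opening: 1.001
```

>>> jog_arm(
  increments="-1.6 -0.9 0 0 0 0 1;0 0 0 0 0 -0.126 1;0 0 0 0 0 -0.126 1;0 0 0 0 0 -0.126 1;0 0 0 0 0 -0.126 1;0 0 0 0 0 -0.126 1;0 0 0 0 0 -0.126 1;0 0 0 0 0 0 1",
)

```text
clock: 2.55
eef_pos: [530.5, 73.6, 203.2]
tcp_rot: [3.141, -0.0, -2.613]
contact_force: [0.1, -0.6, -0.1]
opening: 1.004
```

Run:
```python
from h import *
i=r.camera_info("wrist"); s=r.sense(); print(s["eef_pos"],s["tcp_rot"],s["qpos"])
im=r.grab_frame("wrist")[:,:,::-1]
cv2.imwrite("pics/w1.png",im); np.save("w1.npy",np.array([i],dtype=object))
for p in ([532,71,113],[532,71,127],[563,-86,127]): print(proj("wrist",p,i))
cv2.imwrite("pics/w1b.png",cv2.resize(im,(800,600)))
```

```text
[530.51706501  73.60872645 203.20820216] [ 3.14139032e+00 -1.99426550e-04 -2.61296322e+00] [ 1.34997581e-01  2.45189711e-01  1.85269062e+00  1.27681959e-04
  1.04397411e+00 -1.96449237e+00]
[252.06647442 196.03034906]
[251.81192992 201.9759171 ]
[ 48.41984833 136.36733214]
```

View pics/w1b.png

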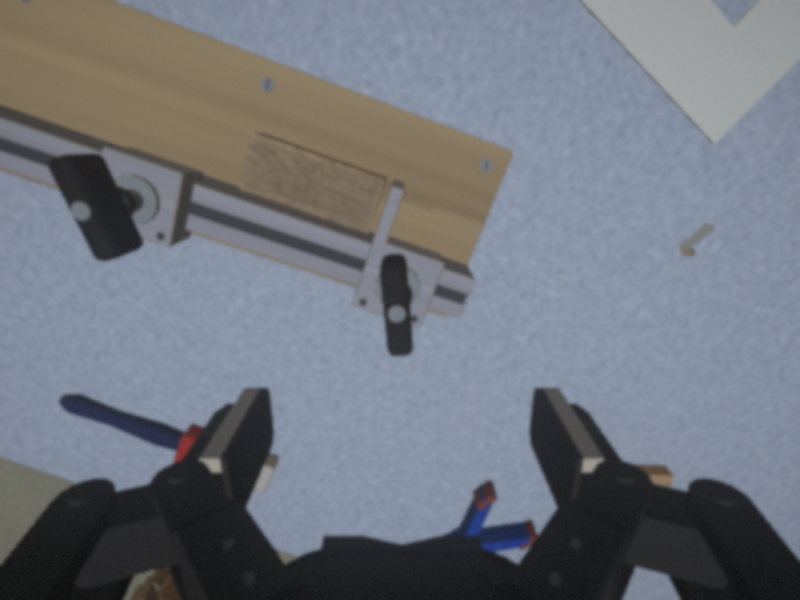

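Run:
```python
from h import *
im=cv2.imread("pics/w1.png")[155:235,205:305]
cv2.imwrite("pics/w1c.png",cv2.resize(im,(750,600),interpolation=cv2.INTER_CUBIC))
i=np.load("w1.npy",allow_pickle=True)[0]
K,R,t=P("w",i);print(-R.T@t,R[2])
```

```text
[457.37631475  31.8676233  345.0269068 ] [ 0.27921503  0.16308235 -0.94627856]
```

View pics/w1c.png

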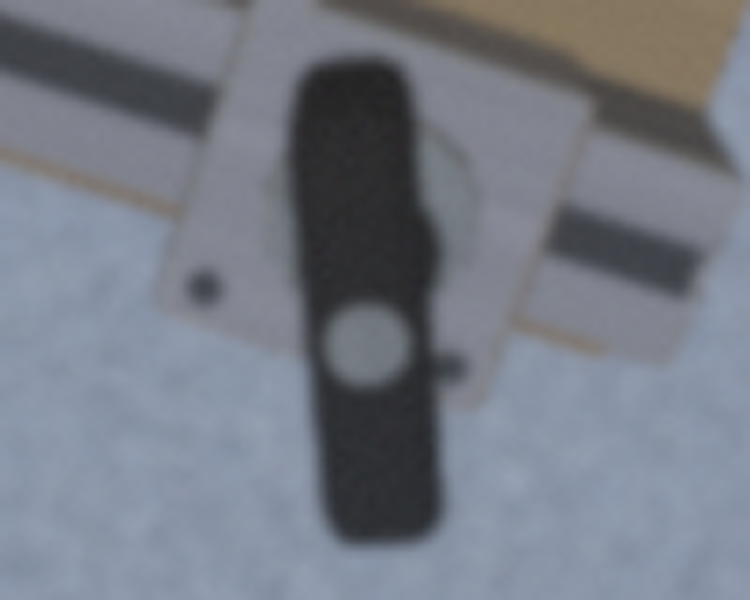

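Run:
```python
from h import *
i=np.load("w1.npy",allow_pickle=True)[0]
c=lambda x,y:(205+x/7.5-.43,155+y/7.5-.43)
for z in (125,127):
  d=onz("w",c(367,345),z,i);b=onz("w",c(383,538),z,i);print(d,b,np.linalg.norm(b-d),np.degrees(np.arctan2(*(d-b)[1::-1])))
  a=onz("w",c(303,230),z,i);b=onz("w",c(326,510),z,i);print("ledge",np.degrees(np.arctan2(*(a-b)[1::-1])))
  a=onz("w",c(432,290),z,i);b=onz("w",c(440,510),z,i);print("redge",np.degrees(np.arctan2(*(a-b)[1::-1])))
a=onz("w",c(0,45),58,i);b=onz("w",c(680,277),58,i);print("fence",np.degrees(np.arctan2(*(a-b)[1::-1])))
```

```text
[530.93904793  71.93255204 125.        ] [549.92029753  84.97929523 125.        ] 23.03270162593513 -145.4973517572074
ledge -145.99904622214913
redge -147.4151932401364
[530.27037759  71.56836996 127.        ] [549.07909148  84.4965209  127.        ] 22.823339035141977 -145.49735175720718
ledge -145.99904622214913
redge -147.41519324013632
fence -79.30305718015707
```

>>> jog_arm(
  increments="0.07 -0.2 1 0 0 0 1;0 0 2 0 0 0 1;0 0 2 0 0 0 1;0 0 2 0 0 0 1;0 0 2 0 0 0 1;0 0 1.2 0 0 0 1;0 0 0.5 0 0 0 1;0 0 0 0 0 0 1",
  squeeze=50,
)

```text
clock: 3.4
eef_pos: [530.7, 70.9, 95.7]
tcp_rot: [3.141, -0.001, -2.616]
contact_force: [-0.7, 0.1, 0.1]
opening: 1.0
```

Run:
```python
from h import *
s=r.sense();print(s["eef_pos"],s["contact_force"])
a=r.grab_frame("side")[150:300,150:350,::-1]; b=r.grab_frame("wrist")[:,:,::-1]
cv2.imwrite("pics/s2.png",cv2.resize(a,(800,600),interpolation=cv2.INTER_CUBIC))
cv2.imwrite("pics/w2.png",b)
```

```text
[530.66075644  70.93290743  95.70282185] [-0.67217275  0.09090967  0.13295233]
```

View pics/s2.png

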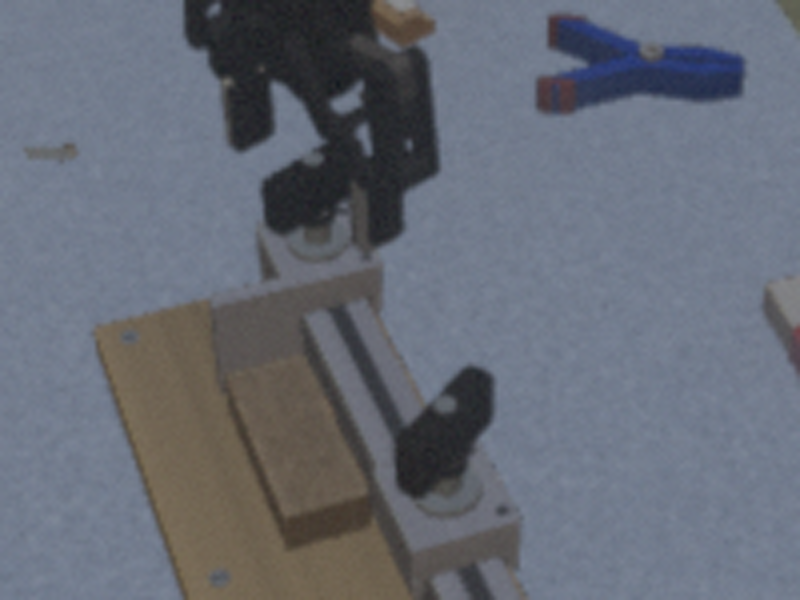

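View pics/w2.png

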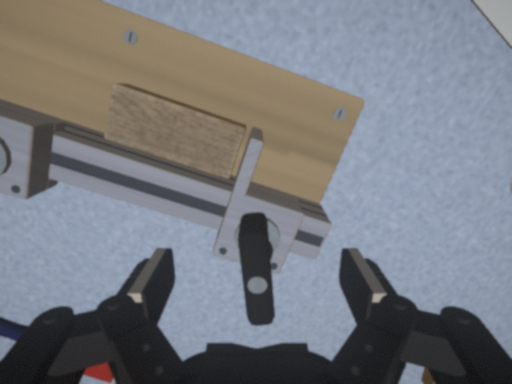

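>>> jog_arm(
  increments="0 0 0 0 0 0 -1;0 0 0 0 0 0 -1;0 0 0 0 0 0 -1;0 0 0 0 0 0 -1;0 0 0 0 0 0 -1;0 0 0 0 0 0 -1;0 0 0 0 0 0 -1;0 0 0 0 0 0 -1",
  squeeze=50,
)

```text
clock: 4.3
eef_pos: [531.1, 71.0, 96.5]
tcp_rot: [-3.142, 0.0, -2.615]
contact_force: [-0.7, 1.0, 4.9]
opening: 0.16
```

Run:
```python
from h import *
s=r.sense();print({k:np.round(s[k],3) for k in("eef_pos","tcp_rot","contact_force","wrist_torque","opening")})
cv2.imwrite("pics/w3.png",r.grab_frame("wrist")[:,:,::-1])
```

```text
{'eef_pos': array([531.091,  71.007,  96.543]), 'tcp_rot': array([-3.142,  0.   , -2.615]), 'contact_force': array([-0.666,  1.001,  4.918]), 'wrist_torque': array([0.073, 0.253, 0.017]), 'opening': np.float64(0.16)}
```

View pics/w3.png

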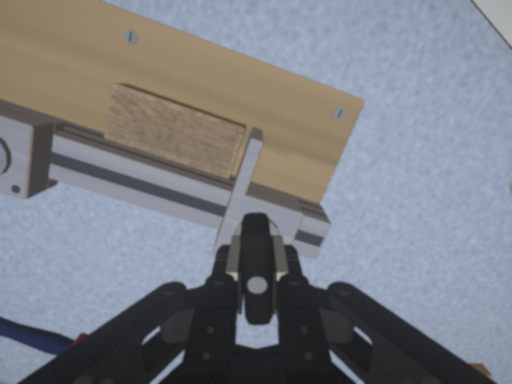

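>>> jog_arm(
  increments="0 0 0 0 0 0.04 -1;0 0 0 0 0 0.04 -1;0 0 0 0 0 0.04 -1;0 0 0 0 0 0.04 -1;0 0 0 0 0 0.04 -1;0 0 0 0 0 0.04 -1;0 0 0 0 0 0 -1;0 0 0 0 0 0 -1",
)

```text
clock: 5.15
eef_pos: [531.0, 71.2, 96.5]
tcp_rot: [3.141, 0.0, -2.856]
contact_force: [-2.0, 1.2, 5.2]
opening: 0.159
```

```bash
cat > st.py <<'E'
from h import *
s=r.sense();print({k:np.round(s[k],3) for k in("eef_pos","tcp_rot","contact_force","wrist_torque","opening")}, "bar deg",np.degrees(s["tcp_rot"][2])%180)
E
python3 st.py
```

```text
{'eef_pos': array([531.032,  71.199,  96.533]), 'tcp_rot': array([ 3.141,  0.   , -2.856]), 'contact_force': array([-1.962,  1.179,  5.223]), 'wrist_torque': array([ 0.291,  0.252, -0.043]), 'opening': np.float64(0.159)} bar deg 16.381249676218516
```

Still running freely (0.04 N m). Now finer steps through the bite.

>>> jog_arm(
  increments="0 0 0 0 0 0.02 -1;0 0 0 0 0 0.02 -1;0 0 0 0 0 0.02 -1;0 0 0 0 0 0 -1;0 0 0 0 0 0 -1;0 0 0 0 0 0 -1;0 0 0 0 0 0 -1;0 0 0 0 0 0 -1",
)

```text
clock: 5.95
eef_pos: [531.0, 71.3, 96.6]
tcp_rot: [3.141, 0.0, -2.916]
contact_force: [-1.4, 2.1, 6.5]
opening: 0.159
```

```bash
python3 st.py
```

```text
{'eef_pos': array([531.045,  71.275,  96.57 ]), 'tcp_rot': array([ 3.141,  0.   , -2.916]), 'contact_force': array([-1.381,  2.12 ,  6.52 ]), 'wrist_torque': array([ 0.279,  0.271, -0.009]), 'opening': np.float64(0.159)} bar deg 12.948879294294414
```

>>> jog_arm(
  increments="0 0 0 0 0 0.02 -1;0 0 0 0 0 0.02 -1;0 0 0 0 0 0 -1;0 0 0 0 0 0 -1;0 0 0 0 0 0 -1;0 0 0 0 0 0 -1;0 0 0 0 0 0 -1;0 0 0 0 0 0 -1",
)

```text
clock: 6.75
eef_pos: [531.0, 71.3, 96.5]
tcp_rot: [3.141, 0.0, -2.956]
contact_force: [-2.3, 1.8, 5.9]
opening: 0.155
```

```bash
python3 st.py
```

```text
{'eef_pos': array([531.02 ,  71.279,  96.549]), 'tcp_rot': array([ 3.141,  0.   , -2.956]), 'contact_force': array([-2.299,  1.755,  5.855]), 'wrist_torque': array([ 0.307,  0.293, -0.047]), 'opening': np.float64(0.155)} bar deg 10.654206448297373
```

>>> jog_arm(
  increments="0 0 0 0 0 0.02 -1;0 0 0 0 0 0.02 -1;0 0 0 0 0 0 -1;0 0 0 0 0 0 -1;0 0 0 0 0 0 -1;0 0 0 0 0 0 -1;0 0 0 0 0 0 -1;0 0 0 0 0 0 -1",
)

```text
clock: 7.55
eef_pos: [531.0, 71.3, 96.5]
tcp_rot: [3.141, 0.0, -2.995]
contact_force: [-2.3, 1.9, 5.6]
opening: 0.157
```

```bash
python3 st.py
```

```text
{'eef_pos': array([530.993,  71.29 ,  96.534]), 'tcp_rot': array([ 3.141,  0.   , -2.995]), 'contact_force': array([-2.302,  1.861,  5.629]), 'wrist_torque': array([0.418, 0.378, 0.264]), 'opening': np.float64(0.157)} bar deg 8.393649696271297
```

>>> jog_arm(
  increments="0 0 0 0 0 0.05 -1;0 0 0 0 0 0.05 -1;0 0 0 0 0 0.05 -1;0 0 0 0 0 0.05 -1;0 0 0 0 0 0.05 -1;0 0 0 0 0 0.05 -1;0 0 0 0 0 0.05 -1;0 0 0 0 0 0 -1",
)

```text
clock: 8.35
eef_pos: [531.0, 71.6, 96.5]
tcp_rot: [3.141, -0.0, 2.936]
contact_force: [-2.1, 2.9, 6.2]
opening: 0.159
```

```bash
python3 st.py; python3 -c "
from h import *
i=r.camera_info('wrist');np.save('w4.npy',np.array([i],dtype=object))
im=r.grab_frame('wrist')[:,:,::-1];cv2.imwrite('pics/w4.png',im)
cv2.imwrite('pics/w4c.png',cv2.resize(im[180:340,150:360],(788,600),interpolation=cv2.INTER_CUBIC))"
```

```text
{'eef_pos': array([531.028,  71.556,  96.537]), 'tcp_rot': array([ 3.141, -0.   ,  2.936]), 'contact_force': array([-2.123,  2.883,  6.158]), 'wrist_torque': array([0.663, 0.376, 0.215]), 'opening': np.float64(0.159)} bar deg 168.24739709402013
```

View pics/w4c.png

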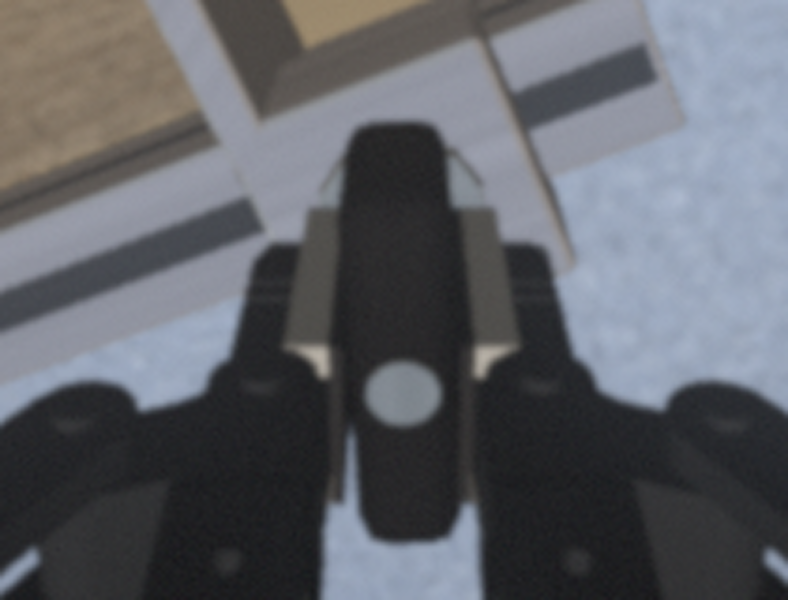

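>>> jog_arm(
  increments="0 0 0 0 0 0.05 -1;0 0 0 0 0 0.05 -1;0 0 0 0 0 0.05 -1;0 0 0 0 0 0 -1;0 0 0 0 0 0 -1;0 0 0 0 0 0 -1;0 0 0 0 0 0 -1;0 0 0 0 0 0 -1",
)

```text
clock: 9.2
eef_pos: [531.1, 71.7, 96.6]
tcp_rot: [3.141, -0.0, 2.788]
contact_force: [-3.2, 4.0, 5.2]
opening: 0.154
```

```bash
python3 st.py
```

```text
{'eef_pos': array([531.094,  71.668,  96.581]), 'tcp_rot': array([ 3.141, -0.   ,  2.788]), 'contact_force': array([-3.215,  4.038,  5.159]), 'wrist_torque': array([0.762, 0.343, 0.196]), 'opening': np.float64(0.154)} bar deg 159.7383198441522
```

>>> jog_arm(
  increments="0 0 0 0 0 0 1;0 0 0 0 0 0 1;0 0 0 0 0 0 1;0 0 0 0 0 0 1;0 0 0 0 0 0 1;0 0 0 0 0 0 1;0 0 0 0 0 0 1;0 0 0 0 0 0 1",
)

```text
clock: 10.0
eef_pos: [531.0, 71.0, 96.3]
tcp_rot: [-3.142, 0.0, 2.788]
contact_force: [0.3, 0.2, -0.1]
opening: 1.0
```

>>> jog_arm(
  increments="0 0 -1 0 0 0 1;0 0 -2 0 0 0 1;0 0 -2 0 0 0 1;0 0 -2 0 0 0 1;0 0 -2 0 0 0 1;0 0 -2 0 0 0 1;0 0 -1 0 0 0 1;0 0 0 0 0 0 1",
)

```text
clock: 10.8
eef_pos: [531.9, 71.1, 218.0]
tcp_rot: [3.14, 0.003, 2.788]
contact_force: [-0.1, 1.1, 0.2]
opening: 1.002
```

```bash
python3 st.py; python3 -c "
from h import *
i=r.camera_info('wrist');np.save('w5.npy',np.array([i],dtype=object))
im=r.grab_frame('wrist')[:,:,::-1];cv2.imwrite('pics/w5.png',im)
cv2.imwrite('pics/s5.png',r.grab_frame('side')[:,:,::-1])
a=r.grab_frame('top')[:,:,::-1];cv2.imwrite('pics/t5.png',a)
cv2.imwrite('pics/t5c.png',cv2.resize(a[165:275,220:420],(800,440),interpolation=cv2.INTER_CUBIC))
print(proj('wrist',[531,71.4,127],i))"
```

```text
{'eef_pos': array([531.896,  71.095, 218.031]), 'tcp_rot': array([3.140e+00, 3.000e-03, 2.788e+00]), 'contact_force': array([-0.14 ,  1.056,  0.167]), 'wrist_torque': array([ 0.045, -0.023,  0.01 ]), 'opening': np.float64(1.002)} bar deg 159.72782381835597
[256.5568975  194.80973277]
```

View pics/w5.png

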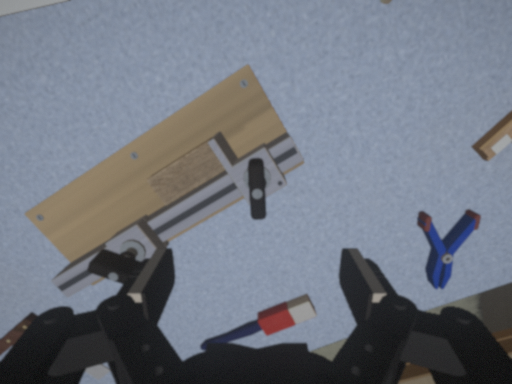

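View pics/t5c.png

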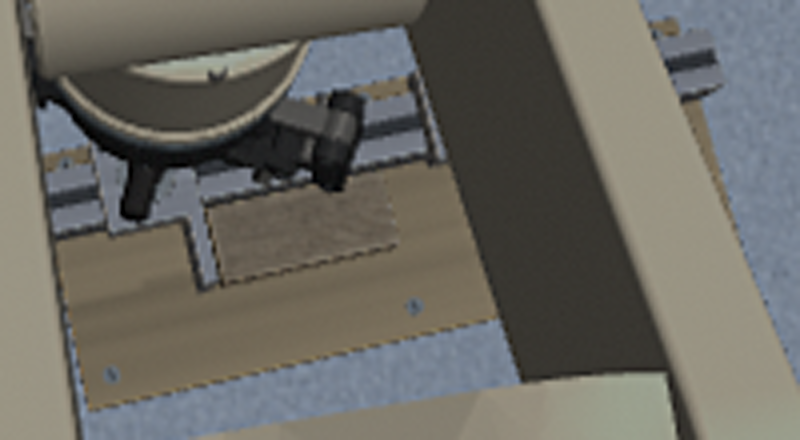

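```bash
python3 -c "
import cv2
a=cv2.imread('pics/w5.png')[135:235,195:320]
cv2.imwrite('pics/w5c.png',cv2.resize(a,(750,600),interpolation=cv2.INTER_CUBIC))"
```

```text
(no output)
```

View pics/w5c.png

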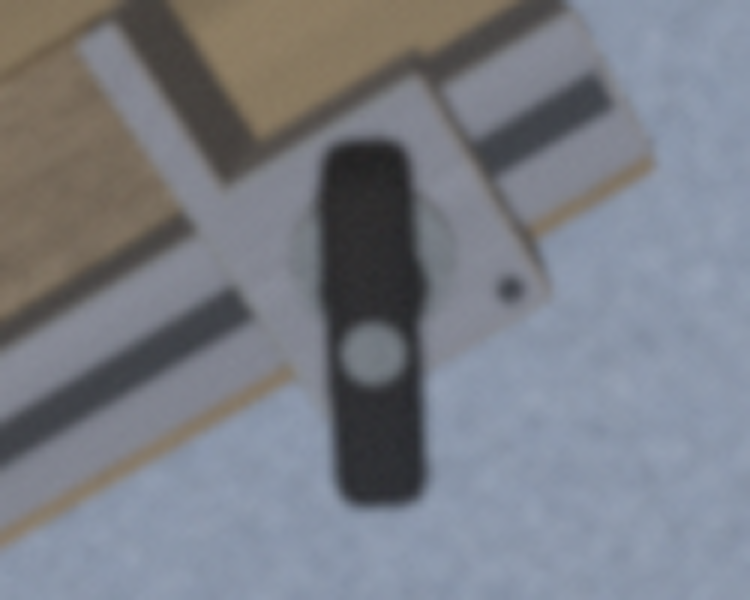

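View pics/s5.png

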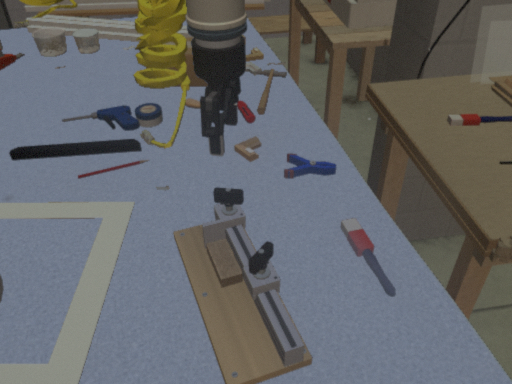

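Run:
```python
from h import *
i=np.load("w5.npy",allow_pickle=True)[0]
c=lambda x,y:(195+x/6-.42,135+y/6-.42)
A=lambda p,q,z:np.degrees(np.arctan2(*(onz("w",c(*p),z,i)-onz("w",c(*q),z,i))[1::-1]))%180
print("bar",A((374,354),(382,500),127),A((328,300),(340,480),127),A((419,300),(424,480),127))
print("fence",A((0,450),(600,92),58), "saddle",A((427,68),(548,290),79))
```

```text
bar 162.6851766948923 162.87036036317843 161.72809349791842
fence 101.42730337904868 saddle 8.64312775808628
```

```bash
python3 -c "
from rig import r
print(r.sign_off())"
```

```text
the job is handed in; nothing more can be done
None
```

I turned the knob of the footed stop, the left one in the top view, clockwise through the bite and on by about 29–30°. Then I let go, raised the gripper 120 mm clear of the jig and handed the job in at about 11 s.

- **Bite:** the wrist torque rose from about 0.04 to 0.26 N m as the bar passed from 10.7° to 8.4°. The fence angle puts square across at about 11°, so the two agree.
- **Final angle:** the gripper stopped at −20.3°. The wrist picture taken after release puts the bar at −17° to −18°, so the two differ by about 2–3°. Either reading is about 28–31° past the bite, well inside the 15–45° band.
- **Torque past the bite:** it read only about 0.2 N m at the stops, not 0.4. In the pictures the bar followed the gripper, so I take this as relaxation while holding rather than slip.
- **Strip and other knob:** the strip's corners are on the same pixels as before in the top view. The spare knob looks unchanged in the side view; I did not measure it. The top view of both knobs was partly hidden by the arm.
- **Contact:** the force was near zero (about 1 N, sensor noise) after I backed off.

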